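# Cap the bearing pot and take off its transit cover

### The arm

A 6-joint arm with a two-finger parallel gripper is mounted at the origin on a cart in front of the work surface, level with it; the furniture and walls round the work are solid. World frame = base frame: x ahead of the robot, y to its left, z up, the work surface at z = 0. Lengths are in m, angles in rad, forces in N, time in s.
With the tool pointing down it reaches from about 0.375 to 0.9 m from the base axis. Payload 3.1 kg.
Tool frame: the origin (TCP) lies on the centre line of the jaws, within the pads' length; the fingertips stand 25 mm ahead of it and the grasp point (between the pads) lies 6 mm ahead of it (manip.tip_extent is the distance from the TCP to the fingertips, in m); z points along the fingers, y is the line along which they close (so a half turn about z gives the same grasp; the last joint's range is limited). The gripper opens to 85 mm and grips with 20 to 120 N. Pads are 22 mm wide; open, the fingers measure 114 mm over their backs; the gripper's body (76 mm by 85 mm) begins 54 mm behind the grasp point. The pads swing forward as they close: fully open they stand 13 mm farther back than shut.
Start: joints at [-1.317, 0.527, 1.433, -0, 1.181, -0.178], TCP at [0.262, -0.567, 0.256] pointing down, gripper open.
Joint ranges: [-3.08, 3.08], [-0.75, 2.2], [0.22, 2.44], [-1.43, 4.57], [0, 2.65], [-2.85, 2.85]. Speed limits (rad/s): [2.79, 2.79, 3.14, 3.14, 3.14, 3.14].

### API

Orientations are given as a unit quaternion [x, y, z, w].
In Python, from station import readout, imaging, order, manip gives the robot as it stands.
- The arm moves only by the tool move_arm, never from a script. Its argument "rows" is a list of rows, each a list of 7 numbers: the turn, a rotation vector about the tool's x, y, z in degrees, then the shift along the tool's x, y, z in mm, then the closure, from 0 (fully open) to 1 (shut). A call has 1 to 12 rows; each row is the pose to reach, as a shift and turn from the pose commanded when the call began, along the tool's axes at that moment; what a row does not reach only later rows make up. A row lasts 1/12 s, in which the tool goes at most 41.7 mm and 7.16 degrees, less where a joint would pass 70% of its speed; a pose out of reach is approached as far as the arm can. A call with a gripper value outside its range is refused whole. The fingers move at their own pace and stop on an object; "squeeze" is the grip in N (left out, the last holds). Time passes only in rows, so rows that repeat a pose let the fingers close. It gives the time, the measured TCP pose, the force, the opening and the grip force at its end, in the units of the state.
- readout.sense(): the state, without advancing time (a new reading comes with each control period).
- imaging.snapshot(name): name is "scene" or "top" or "wrist"; returns a dict with "img" (384x512x3 uint8, red, green, blue), "z_map" (384x512 float32, m along the optical axis (not along the pixel's ray), 0 where there is no reading), "fovy" (degrees; the focal length in pixels is half the picture's height over the tangent of half this angle, whatever the lens; pixels are square), "cx", "cy" (the principal point, pixels), "rvec" (rotation vector, rad) and "tvec" (3), from world to camera coordinates, as OpenCV has them. Camera axes: x right, y down, z forward; pixel columns grow to the right and rows downward; lengths in m; the calibration is good to about 2 mm. The wrist camera is an equidistant fisheye: a pixel r from the principal point sees the ray r / f radians off the axis. A picture is of the moment at which its call begins.
- order.sign_off(): hands the job in; it is judged then, once.
The state is a dict: "t": time; "q": joint angles; "qd": joint speeds; "tau": joint torques, N m; "tcp_pos": TCP position; "tool_rot": TCP orientation; "force": force on the tool from outside, world axes, zero at the start; "ft_torque": the same for the moment, N m; "finger_gap": opening from 0.0 (shut) to 1.0 (fully open); "gripper_force": force on a finger pad.
Only numpy, scipy, OpenCV 4.12 (cv2) and the standard library are available. Lean on these libraries where they do the work, as an engineer would, in place of code of your own. Each camera call takes 0.05 s, during which the arm holds its last target. There are 200 camera calls.

### The job

First push the open kit drawer fully home until it seats in its catch. Then pick up the two nested lids together by the thin stem, carry them over and lower them onto the bearing pot in the drawer until both are seated. Finally grip the outer cover by its wide collar and lift it off alone, level, leaving the dust lid seated and undisturbed on the pot and the drawer home; finish while still holding the cover in the gripper, its lower edge well clear above the top of the dust lid's stem. Leave the other things on the bench where they are.

Things in the scene. Friction and masses are not known exactly. Their poses are not given: they have to be found in the camera images.
- kit_frame: Open-topped grey drawer frame fixed on the bench (never moves during the job), 150 (x) x 128 (y) mm, walls to 43 mm high. Origin: centre of its underside on the bench; x axis points to its closed back, so the drawer is pushed home along +x and comes out along -x.
- drawer (a joint): How far the drawer is out, in m: 0 fully home against its stop, 0.06 fully out. Slides with about 1.2 N of friction; a spring ball catch resists with about 3 N more between 9 and 4 mm out, and below about 4 mm pulls it home and holds it there. Pushing with 6 to 15 N is enough.
- drawer_front (a point): Middle of the upper edge of the outer face of the drawer's upright front panel, 60 mm above the bench; axes parallel to the kit_frame's. Panel 128 mm wide (y), 8 mm thick, from 8 to 60 mm above the bench, flat; push its outer (-x) face. It is 84 mm to -x of the pot's axis; at home, the pot's axis is at the frame's origin. Only the pot stands higher than the panel.
- pot_mouth (a point): Centre of the open mouth of the round steel bearing pot fixed in the drawer, at rim height, 72 mm above the bench; moves with the drawer, z up. Pot outer diameter 84 mm, inner 76 mm; a ledge runs round inside, 12 mm below the rim (opening 58 mm), on which the dust lid rests.
- cover: Outer lid (transit cover), aluminium, 0.14 to 0.28 kg, loose, 100 mm across: skirt 12 mm deep (inside 92 mm, goes over the pot's rim), 4 mm top disc, and on it a collar 40 mm in diameter, 26 mm high; 19 mm hole through collar and disc. Origin: centre of the skirt's lower edge, z up; disc top at 16 mm, collar top at 42 mm. Seated on the pot, its origin is 12 mm below the rim.
- dust_lid: Inner lid, steel, 0.15 to 0.31 kg, loose: disc 68 mm across, 5 mm thick, with a stem 14 mm in diameter up to z = 72 mm. Lies under the cover, the stem's top 30 mm showing above the collar; both stand on the bench, origins together. Lifted by the stem it rises 7 mm, then carries the cover along. Origin: centre of its underside, z up. Seated on the pot's ledge, its origin is 12 mm below the rim.
- grease_tin: Bystander: round green tin with a light lid, 67 mm across, 38 mm high. Origin: centre of its underside.
- flanged_bushing: Bystander: bronze flanged bushing, 44 mm across, 28 mm high. Origin: centre of its underside.
- bearing_race: Bystander: small steel ring, 47 mm across, 12 mm high. Origin: centre of its underside.

How it is judged:
By the outcome, as a careful person would: the job done as asked, in the order asked, and still so for the second after the job is handed in, while the arm keeps its last pose, push and grip.
It also fails if it takes over 62 s, if anything falls off the work surface, if the arm or the gripper's body presses on something with over 40 N, if the wrist force passes 120 N, or if a joint passes its speed limit or range.

## Working session

There is one attempt and no reset: what is moved stays moved. The work goes in short steps, Python scripts to look and compute and a tool call to move; the robot and the scene stay as the last step left them, time stands still between calls to the robot, and variables do not carry over. Pictures are saved under pics/ and viewed, at most 10 in all, crops included, and the job is handed in when it is done.

Besides the shell and the picture viewer there is one more tool, called after "Request:" as name(argument=value, ...), one argument or row to a line, values as JSON. move_arm: Moves the arm, as the interface text tells. Its arguments: {"type":"object","properties":{"rows":{"type":"array"},"squeeze":{"type":"number"}},"required":["rows"]}

```bash
mkdir -p pics; ls; cat > h.py <<'E'
import numpy as np, cv2
from station import readout, imaging, order, manip
def snap(n,save=None):
    s=imaging.snapshot(n)
    if save: cv2.imwrite('pics/'+save,s['img'][:,:,::-1]); np.savez('pics/'+save+'.npz',**s)
    return s
def f(s): return 192/np.tan(np.radians(float(s['fovy']))/2)
def cloud(s):
    R=cv2.Rodrigues(np.array(s['rvec'],float))[0]; z=s['z_map']; v,u=np.mgrid[:384,:512]
    x=(u-s['cx'])/f(s)*z; y=(v-s['cy'])/f(s)*z
    P=np.stack([x,y,z],-1).astype(float)-np.array(s['tvec']); P=P@R; P[z<=0]=np.nan
    return P
E
python3 - <<'E'
from h import *
a=snap('scene','s1.png'); b=snap('top','t1.png')
im=np.hstack([a['img'],b['img']])[:,:,::-1]
cv2.imwrite('pics/st1.png',cv2.resize(np.vstack([a['img'],b['img']])[:,:,::-1],None,fx=.78,fy=.78))
for s in(a,b):print(s['fovy'],s['cx'],s['cy'],s['tvec'],s['rvec'])
s=readout.sense();print({k:np.round(v,3) for k,v in s.items()},manip.tip_extent)
E
```

```text
pics
42.12601797613404 260.1929830205828 190.8009706421569 [0.38991709 0.32148416 0.90922781] [ 1.23249704 -2.2513953   0.97008506]
47.900268650635105 253.96294059612813 189.76261702880763 [0.10517086 0.51672604 1.13978123] [ 2.2026504  -2.21032252  0.05499518]
{'t': np.float64(0.1), 'q': array([-1.317,  0.528,  1.434, -0.   ,  1.181, -0.178]), 'qd': array([-0.   , -0.001, -0.001,  0.   , -0.001,  0.001]), 'tau': array([ 0.0000e+00, -4.4330e+01, -1.7859e+01, -0.0000e+00,  4.0000e-03,
       -0.0000e+00]), 'tcp_pos': array([ 0.262, -0.567,  0.255]), 'tool_rot': array([ 0.977,  0.215, -0.   , -0.001]), 'force': array([0.158, 0.36 , 0.062]), 'ft_torque': array([-0.035,  0.003, -0.007]), 'gripper_force': np.float64(0.0), 'finger_gap': np.float64(0.999)} 0.025
```

View pics/st1.png

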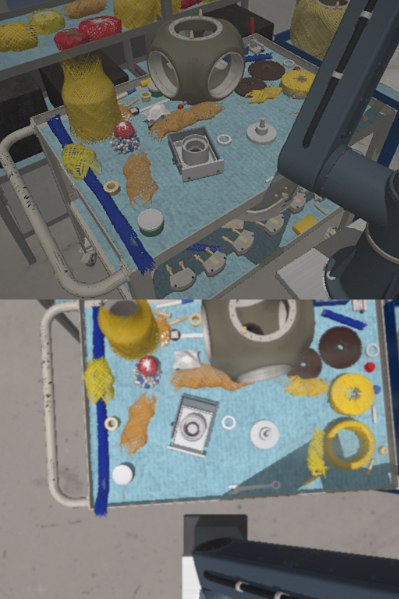

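The combined picture shows the drawer at about (244,160) and the lids at (338,171) in the top camera. I'll enlarge both.

```bash
python3 - <<'E'
from h import *
a=dict(np.load('pics/s1.png.npz'));b=dict(np.load('pics/t1.png.npz'))
A=cv2.resize(a['img'][110:240,200:360],None,fx=5,fy=5,interpolation=cv2.INTER_CUBIC)[:290*5]
B=cv2.resize(b['img'][110:210,205:365],None,fx=5,fy=5,interpolation=cv2.INTER_CUBIC)
cv2.imwrite('pics/tc.png',B[:,:,::-1]); cv2.imwrite('pics/sc.png',cv2.resize(A,(720,585))[:,:,::-1])
for s,n in((a,'s'),(b,'t')):
    P=cloud(s); z=P[...,2]
    for nm,lo,hi,bx in(('stem',.060,.080,'lid'),('collar',.036,.048,'lid'),('disc',.010,.022,'lid'),('pot',.067,.077,'pot'),('panel',.055,.064,'pot'),('frame',.039,.046,'pot')):
        c=(.50,-.22) if bx=='lid' else None
        m=(z>lo)&(z<hi)
        u0,u1,v0,v1=((300,365,130,210) if bx=='lid' else (210,285,110,200)) if n=='t' else ((300,365,140,200) if bx=='lid' else (210,300,150,245))
        k=np.zeros_like(m);k[v0:v1,u0:u1]=1;m&=k
        q=P[m]; 
        if len(q):
            r=cv2.minEnclosingCircle(q[:,:2].astype(np.float32)); print(n,nm,len(q),q.mean(0).round(4),np.round(r[0],4),round(r[1],4),np.round(cv2.minAreaRect(q[:,:2].astype(np.float32)*1000)[0:2],1),cv2.minAreaRect(q[:,:2].astype(np.float32)*1000)[2])
E
```

```text
s stem 34 [ 0.5593 -0.1222  0.0685] [ 0.5614 -0.1244] 0.0084 [[ 561.4 -123.1]
 [  12.4   14.3]] 55.13990783691406
s collar 115 [ 0.5577 -0.1207  0.0419] [ 0.5601 -0.1254] 0.0213 [[ 559.7 -123.2]
 [  38.1   38.2]] 61.36960220336914
s disc 604 [ 0.5528 -0.1165  0.0164] [ 0.5606 -0.1249] 0.0522 [[ 561.2 -123.5]
 [  98.5   99.3]] 48.56863021850586
s pot 223 [0.5782 0.1235 0.0713] [0.5806 0.1221] 0.0443 [[580.7 121.9]
 [ 80.5  88. ]] 57.14017868041992
s panel 509 [0.5484 0.1298 0.0597] [0.5447 0.131 ] 0.0784 [[558.2 126.9]
 [127.5 128.2]] 74.43860626220703
s frame 758 [0.6294 0.1177 0.0425] [0.6307 0.1092] 0.1489 [[632.1 109.6]
 [131.3 279.4]] 75.29124450683594
t stem 27 [ 0.5616 -0.1197  0.0724] [ 0.5627 -0.1203] 0.0072 [[ 562.2 -120.3]
 [  12.2   12.6]] 67.21994018554688
t collar 141 [ 0.5613 -0.1193  0.0425] [ 0.5622 -0.1209] 0.0201 [[ 562.1 -120.8]
 [  37.2   38. ]] 44.07180404663086
t disc 909 [ 0.5621 -0.1181  0.0167] [ 0.5771 -0.0923] 0.0818 [[562.9 -94.1]
 [152.4  98.6]] 87.96416473388672
t pot 167 [0.5821 0.1254 0.0724] [0.5812 0.1247] 0.0422 [[581.  125.1]
 [ 82.3  82.3]] 45.296566009521484
t panel 412 [0.5574 0.1338 0.0604] [0.5461 0.1366] 0.0745 [[559.  132.5]
 [123.2 121.4]] 75.7559585571289
t frame 321 [0.6279 0.1148 0.0431] [0.5948 0.1203] 0.1073 [[590.6 122.7]
 [127.9 187.9]] 75.13459777832031
```

View pics/tc.png

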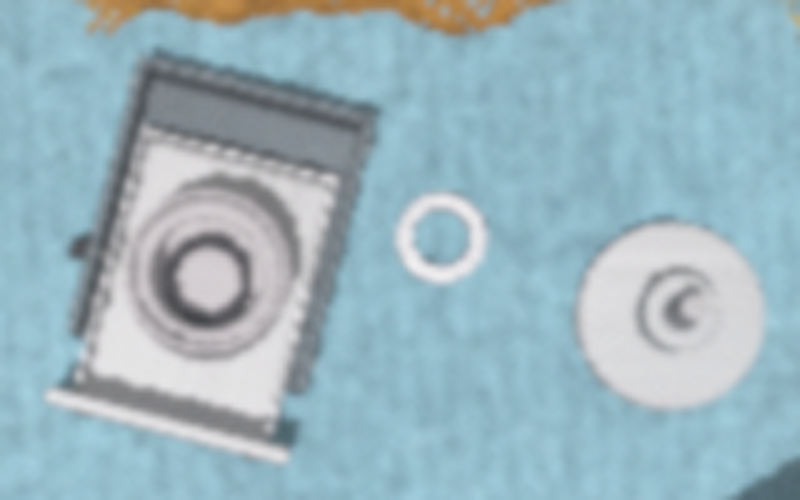

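View pics/sc.png

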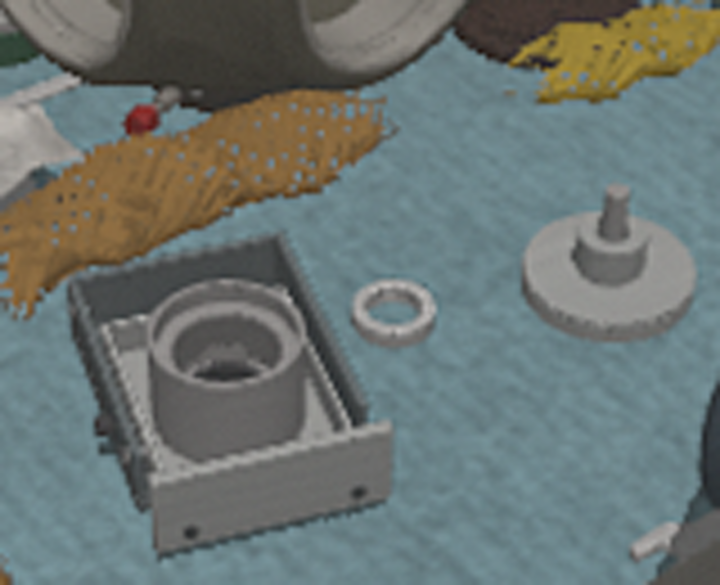

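Crops: the drawer is partly open. The panel's outer edge runs from (45,400) to (290,460), the pot is at about (215,268), and the race at (442,238). The lids' disc is at (672,318) and their stem leans towards (688,308). Depth from both views agrees: stem top 0.070, pot rim 0.072, panel 0.060, with about 3 mm of y bias between the cameras.

```bash
cat >> h.py <<'E'
def shift(p,az=None):
    "tool-frame shift (mm) and z-turn (deg) to world TCP p, tool-x azimuth az"
    from scipy.spatial.transform import Rotation as Ro
    s=readout.sense(); R=Ro.from_quat(s['tool_rot']); d=R.inv().apply(np.array(p)-s['tcp_pos'])*1000
    t=None
    if az is not None:
        a=np.radians(az); M=np.array([[np.cos(a),np.sin(a),0],[np.sin(a),-np.cos(a),0],[0,0,-1]]).T
        t=(R.inv()*Ro.from_matrix(M)).as_rotvec(degrees=True).round(2)
    print('t',round(s['t'],2),'tcp',s['tcp_pos'].round(4),'F',s['force'].round(1),'shift',d.round(1),'turn',t,'gap',round(s['finger_gap'],3)); return d
def pot(s,c=(.581,.1235),yaw=-15):
    P=cloud(s).reshape(-1,3); z=P[:,2]; n=np.hypot(P[:,0]-c[0],P[:,1]-c[1])
    q=P[(abs(z-.072)<.004)&(n<.07)]; cc=cv2.minEnclosingCircle(q[:,:2].astype(np.float32))[0]
    a=np.radians(yaw); d=np.array([np.cos(a),np.sin(a)]); x=(P[:,:2]-cc)@d; y=(P[:,:2]-cc)@[-d[1],d[0]]
    pn=(abs(z-.060)<.004)&(x<-.06)&(x>-.11)&(abs(y)<.07); l=cv2.fitLine(P[pn][:,:2].astype(np.float32),cv2.DIST_HUBER,0,.01,.01).ravel()
    bk=(abs(z-.043)<.003)&(x>.03)&(x<.14)&(abs(y)<.055)
    print('pot',np.round(cc,4),'panel yaw',np.degrees(np.arctan2(l[1],l[0])).round(2),'panel x',np.percentile(x[pn],[2,98]).round(4),'y',np.percentile(y[pn],[1,99]).round(4),'back x',np.percentile(x[bk],[5,95]).round(4))
E
python3 - <<'E'
from h import *
for n in('s1','t1'): pot(dict(np.load(f'pics/{n}.png.npz')))
print([k for k in dir(manip) if k[0]!='_'])
d=np.array([np.cos(np.radians(-15)),np.sin(np.radians(-15))])
p=np.array([.581,.1235])-d*.135
shift([*p,.2],-15); shift([*p,.06],-15)
E
```

```text
pot [0.5806 0.1221] panel yaw 74.99 panel x [-0.0858 -0.0751] y [-0.0635  0.062 ] back x [0.0347 0.104 ]
pot [0.5811 0.1249] panel yaw 74.94 panel x [-0.084  -0.0765] y [-0.0616  0.0615] back x [0.0976 0.1035]
['PlanningError', 'tip_extent']
t 0.1 tcp [ 0.262  -0.5668  0.2554] F [0.2 0.4 0.1] shift [ 475.4 -579.1   56.7] turn [-1.20e-01  2.00e-02  3.98e+01] gap 0.999
t 0.1 tcp [ 0.262  -0.5668  0.2554] F [0.2 0.4 0.1] shift [ 475.3 -578.8  196.7] turn [-1.20e-01  2.00e-02  3.98e+01] gap 0.999
```

Request:
move_arm(
  rows=[
    [0,0,7,40,-30,5,1],
    [0,0,14,80,-60,10,1],
    [0,0,21,116,-90,15,1],
    [0,0,28,150,-125,20,1],
    [0,0,35,180,-160,25,1],
    [0,0,39.8,205,-192,30,1],
    [0,0,39.8,230,-225,35,1],
    [0,0,39.8,255,-258,40,1],
    [0,0,39.8,280,-291,45,1],
    [0,0,39.8,305,-324,50,1],
    [0,0,39.8,330,-357,55,1],
    [0,0,39.8,350,-390,57,1],
  ],
  squeeze=60,
)

```text
t: 1.1
tcp_pos: [0.4116, -0.0949, 0.2015]
tool_rot: [0.991, -0.131, 0.0, -0.0]
force: [0.5, 0.2, -0.2]
finger_gap: 0.001
gripper_force: 0.0
```

```bash
cat > sh.py <<'E'
from h import *
d=np.array([np.cos(np.radians(-15)),np.sin(np.radians(-15))])
p=np.array([.581,.1235])-d*.135
shift([*p,.2],-15); shift([*p,.058],-15)
E
python3 sh.py
```

```text
t 1.1 tcp [ 0.4116 -0.0949  0.2015] F [ 0.5  0.2 -0.2] shift [ -28.  -254.8    1.5] turn [-0.01 -0.01 -0.04] gap 0.001
t 1.1 tcp [ 0.4116 -0.0949  0.2015] F [ 0.5  0.2 -0.2] shift [ -28.1 -254.7  143.5] turn [-0.01 -0.01 -0.04] gap 0.001
```

Request:
move_arm(
  rows=[
    [0,0,0,-5,-38,0,1],
    [0,0,0,-10,-76,0,1],
    [0,0,0,-15,-114,0,1],
    [0,0,0,-20,-152,10,1],
    [0,0,0,-25,-190,25,1],
    [0,0,0,-25,-225,45,1],
    [0,0,0,-25,-225,80,1],
    [0,0,0,-25,-225,115,1],
    [0,0,0,-25,-225,142,1],
    [0,0,0,-25,-225,142,1],
    [0,0,0,-25,-225,142,1],
    [0,0,0,-25,-225,142,1],
  ],
)

```text
t: 2.1
tcp_pos: [0.4461, 0.1271, 0.0607]
tool_rot: [0.991, -0.131, 0.001, -0.0]
force: [-0.1, 0.4, 0.6]
finger_gap: 0.003
gripper_force: 0.0
```

```bash
python3 sh.py
```

```text
t 2.1 tcp [0.4461 0.1271 0.0607] F [-0.1  0.4  0.6] shift [  -3.6  -31.5 -139.3] turn [-0.02 -0.06 -0.02] gap 0.003
t 2.1 tcp [0.4461 0.1271 0.0607] F [-0.1  0.4  0.6] shift [ -3.8 -31.5   2.7] turn [-0.02 -0.06 -0.02] gap 0.003
```

Request:
move_arm(
  rows=[
    [0,0,0,0,-20,0,1],
    [0,0,0,0,-31,2,1],
    [0,0,0,20,-31,2,1],
    [0,0,0,30,-31,2,1],
    [0,0,0,37,-31,2,1],
    [0,0,0,42,-31,2,1],
    [0,0,0,46,-31,2,1],
    [0,0,0,50,-31,2,1],
    [0,0,0,54,-31,2,1],
    [0,0,0,58,-31,2,1],
    [0,0,0,60,-31,2,1],
    [0,0,0,60,-31,2,1],
  ],
)

```text
t: 3.1
tcp_pos: [0.5103, 0.1415, 0.0577]
tool_rot: [0.991, -0.131, -0.001, 0.0]
force: [-2.5, -0.6, 2.0]
finger_gap: -0.0
gripper_force: 1.5
```

```bash
python3 - <<'E'
from h import *
shift([.581,.1235,.06]);
for n in('scene','top'): pot(snap(n,n+'2.png'),(.6,.119))
E
```

```text
t 3.1 tcp [0.5103 0.1415 0.0577] F [-2.5 -0.6  2. ] shift [72.9 -1.  -2.6] turn None gap -0.0
pot [0.6072 0.1295] panel yaw 71.61 panel x [-0.1077 -0.0781] y [-0.0693  0.0488] back x [0.0366 0.1387]
pot [0.6027 0.1195] panel yaw -0.34 panel x [-0.0799 -0.0776] y [-0.0428 -0.0422] back x [0.0756 0.1383]
```

Request:
move_arm(
  rows=[
    [0,0,0,3,0,0,1],
    [0,0,0,5,0,0,1],
    [0,0,0,7,0,0,1],
    [0,0,0,8,0,0,1],
    [0,0,0,9,0,0,1],
    [0,0,0,9,0,0,1],
  ],
)

```text
t: 3.7
tcp_pos: [0.5169, 0.1398, 0.0577]
tool_rot: [0.991, -0.131, -0.004, 0.0]
force: [-9.1, 3.1, 6.1]
finger_gap: -0.001
gripper_force: 4.4
```

Request:
move_arm(
  rows=[
    [0,0,0,1,0,0,1],
    [0,0,0,2,0,0,1],
    [0,0,0,2,0,0,1],
    [0,0,0,2,0,0,1],
  ],
)

```text
t: 4.03
tcp_pos: [0.5169, 0.1398, 0.0576]
tool_rot: [0.991, -0.131, -0.006, 0.0]
force: [-11.2, 5.6, 7.8]
finger_gap: -0.002
gripper_force: 6.0
```

Request:
move_arm(
  rows=[
    [0,0,0,-15,0,0,1],
    [0,0,0,-30,0,0,1],
    [0,0,0,-35,0,-40,1],
    [0,0,0,-35,0,-80,0.6],
    [0,0,0,-35,0,-120,0.4],
    [0,0,0,-5,25,-130,0.4],
    [0,0,0,18,58,-130,0.4],
    [0,0,0,40,92,-130,0.4],
    [0,0,0,60,126,-130,0.4],
    [0,0,0,78,162,-130,0.4],
    [0,0,0,96,198,-130,0.4],
    [0,0,0,110,236,-130,0.4],
  ],
)

```text
t: 5.03
tcp_pos: [0.57, -0.1209, 0.1886]
tool_rot: [0.991, -0.131, 0.003, 0.001]
force: [0.9, -0.1, 1.0]
finger_gap: 0.6
gripper_force: 0.0
```

Request:
move_arm(
  rows=[
    [0,0,0,0,0,0,0.4],
    [0,0,0,0,0,0,0.4],
    [0,0,0,0,0,0,0.4],
  ],
)

```text
t: 5.28
tcp_pos: [0.5678, -0.1182, 0.1879]
tool_rot: [0.991, -0.131, 0.001, 0.0]
force: [0.2, 0.3, -0.7]
finger_gap: 0.603
gripper_force: 0.0
```

```bash
python3 - <<'E'
from h import *
shift([.5615,-.122,.2],-15); shift([.5615,-.122,.072],-15)
for n in('scene','top'): pot(snap(n,n+'3.png'),(.609,.116))
w=snap('wrist','w3.png');t=np.load('pics/top3.png.npz')['img']
cv2.imwrite('pics/wt3.png',np.hstack([cv2.resize(w['img'],(420,315)),cv2.resize(t[80:230,200:400],(380,315))[:,:]])[:,:,::-1])
E
```

```text
t 5.28 tcp [ 0.5678 -0.1182  0.1879] F [ 0.2  0.3 -0.7] shift [ -5.1   5.3 -12.1] turn [-0.01 -0.08 -0.07] gap 0.603
t 5.28 tcp [ 0.5678 -0.1182  0.1879] F [ 0.2  0.3 -0.7] shift [ -5.3   5.3 115.9] turn [-0.01 -0.08 -0.07] gap 0.603
pot [0.6072 0.1128] panel yaw 74.48 panel x [-0.0849 -0.0743] y [-0.0597  0.0648] back x [0.0357 0.1392]
pot [0.609  0.1184] panel yaw 75.1 panel x [-0.0837 -0.076 ] y [-0.0628  0.0611] back x [0.0691 0.1389]
```

View pics/wt3.png

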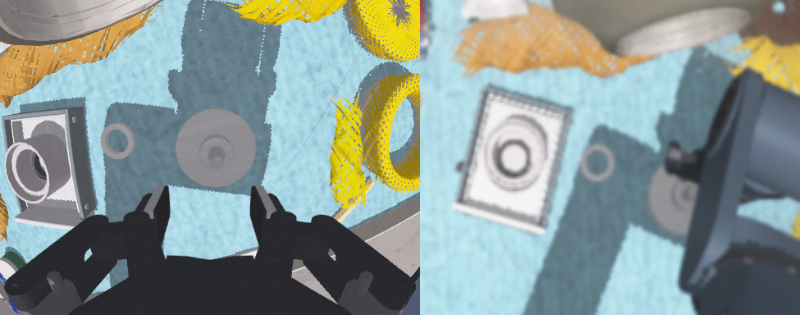

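The left picture (wrist) shows the stem at about (215,152), between the open fingers. The right picture (top) shows the drawer closed, with its front flush with the frame. Next I'll get wrist-camera positions.

```bash
cat >> h.py <<'E'
def wcloud(s):
    R=cv2.Rodrigues(np.array(s['rvec'],float))[0]; z=s['z_map'].astype(float); v,u=np.mgrid[:384,:512]
    x=u-float(s['cx']); y=v-float(s['cy']); r=np.hypot(x,y)+1e-9; th=r/f(s); k=np.where(th<1.4,np.tan(np.minimum(th,1.4))/r,np.nan)*z
    P=np.stack([x*k,y*k,z],-1)-np.array(s['tvec']); P=P@R; P[z<=0]=np.nan; return P
def circ(P,c,h,rad,tol=.004):
    P=P.reshape(-1,3); q=P[(abs(P[:,2]-h)<tol)&(np.hypot(P[:,0]-c[0],P[:,1]-c[1])<rad)]
    if len(q)<4: print('few',h);return
    e,r=cv2.minEnclosingCircle(q[:,:2].astype(np.float32)); print(h,len(q),'circ',np.round(e,4),round(r,4),'z',np.median(q[:,2]).round(4))
E
python3 - <<'E'
from h import *
P=wcloud(dict(np.load('pics/w3.png.npz')))
L=(.5615,-.122)
for h,r in((.072,.02),(.042,.03),(.016,.06)): circ(P,L,h,r)
circ(P,(.609,.117),.072,.06)
T=cloud(dict(np.load('pics/top3.png.npz')));circ(T,(.609,.117),.072,.06)
S=cloud(dict(np.load('pics/scene3.png.npz')));circ(S,(.609,.117),.072,.06)
for h,r in((.072,.02),(.042,.03),(.016,.06)): circ(S,L,h,r)
E
```

```text
0.072 213 circ [ 0.5634 -0.1211] 0.007 z 0.0706
0.042 1002 circ [ 0.5633 -0.1211] 0.02 z 0.0407
0.016 5837 circ [ 0.5634 -0.1208] 0.0503 z 0.0148
0.072 769 circ [0.6102 0.1171] 0.0428 z 0.0705
0.072 150 circ [0.609  0.1184] 0.0422 z 0.0726
0.072 196 circ [0.6072 0.1128] 0.0442 z 0.0715
few 0.072
0.042 37 circ [ 0.5661 -0.1165] 0.0169 z 0.0423
0.016 274 circ [ 0.5685 -0.1144] 0.0495 z 0.0165
```

Request:
move_arm(
  rows=[
    [0,0,0,-4,4,0,0.72],
    [0,0,0,-4,4,30,0.72],
    [0,0,0,-4,4,60,0.72],
    [0,0,0,-4,4,80,0.72],
    [0,0,0,-4,4,90,0.72],
    [0,0,0,-4,4,98,0.72],
    [0,0,0,-4,4,104,0.72],
    [0,0,0,-4,4,108,0.72],
    [0,0,0,-4,4,111,0.72],
    [0,0,0,-4,4,114,0.72],
    [0,0,0,-4,4,114,0.72],
    [0,0,0,-4,4,114,0.72],
  ],
)

```text
t: 6.43
tcp_pos: [0.5626, -0.1207, 0.0743]
tool_rot: [0.991, -0.131, 0.0, 0.0]
force: [0.6, 0.6, 0.2]
finger_gap: 0.282
gripper_force: 0.0
```

```bash
python3 - <<'E'
from h import *
shift([.563,-.121,.072],-15)
w=snap('wrist','w4.png');P=wcloud(w)
circ(P,(.563,-.121),.072,.02); circ(P,(.563,-.121),.042,.03)
a=w['img'][100:384,130:390]; cv2.imwrite('pics/w4c.png',cv2.resize(a,None,fx=2,fy=2)[:,:,::-1])
E
```

```text
t 6.43 tcp [ 0.5626 -0.1207  0.0743] F [0.6 0.6 0.2] shift [0.4 0.2 2.3] turn [ 0.01 -0.05 -0.  ] gap 0.282
0.072 972 circ [ 0.5641 -0.1215] 0.0195 z 0.0709
0.042 1870 circ [ 0.563 -0.121] 0.0203 z 0.0407
```

View pics/w4c.png

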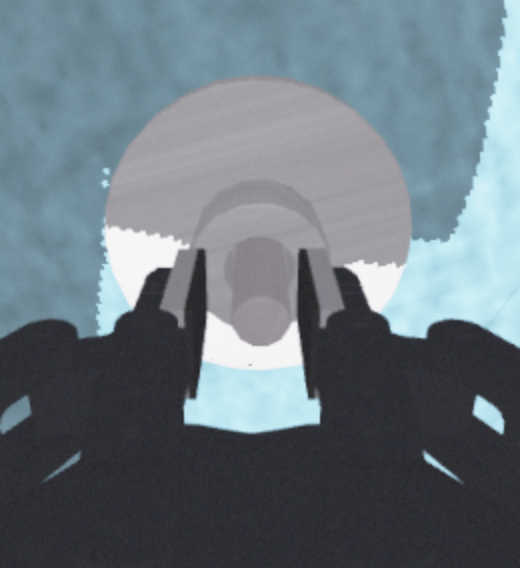

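The stem at about (262,318) stands between the pads at (200,320) and (308,320), close to centred. Now I'll close.

Request:
move_arm(
  rows=[
    [0,0,0,0.4,0.4,2,0.85],
    [0,0,0,0.4,0.4,2,1],
    [0,0,0,0.4,0.4,2,1],
    [0,0,0,0.4,0.4,2,1],
    [0,0,0,0.4,0.4,2,1],
    [0,0,0,0.4,0.4,2,1],
  ],
  squeeze=80,
)

```text
t: 6.98
tcp_pos: [0.5631, -0.1216, 0.0726]
tool_rot: [0.991, -0.131, 0.001, 0.0]
force: [-0.2, -2.0, 5.4]
finger_gap: 0.137
gripper_force: 78.2
```

```bash
python3 - <<'E'
from h import *
shift([.563,-.121,.072],-15); w=snap('wrist');P=wcloud(w); circ(P,(.563,-.121),.042,.03); circ(P,(.563,-.121),.016,.06)
E
```

```text
t 6.98 tcp [ 0.5631 -0.1216  0.0726] F [-0.2 -2.   5.4] shift [-0.3 -0.5  0.6] turn [ 0.03 -0.09  0.  ] gap 0.137
0.042 1361 circ [ 0.5665 -0.1217] 0.0195 z 0.0407
0.016 11224 circ [ 0.5629 -0.1209] 0.0502 z 0.0148
```

Request:
move_arm(
  rows=[
    [0,0,0,0,0,-3,1],
    [0,0,0,0,0,-6,1],
    [0,0,0,0,0,-9,1],
    [0,0,0,0,0,-13,1],
    [0,0,0,0,0,-20,1],
    [0,0,0,0,0,-30,1],
    [0,0,0,0,0,-44,1],
    [0,0,0,0,0,-60,1],
    [0,0,0,0,0,-78,1],
    [0,0,0,0,0,-95,1],
    [0,0,0,0,0,-110,1],
    [0,0,0,0,0,-110,1],
  ],
)

```text
t: 8.03
tcp_pos: [0.5645, -0.1217, 0.1857]
tool_rot: [0.991, -0.13, 0.003, 0.001]
force: [1.6, -1.5, -4.1]
finger_gap: 0.135
gripper_force: 78.2
```

```bash
python3 - <<'E'
from h import *
shift([.6099,.1168,.183],-15); w=snap('wrist');P=wcloud(w); circ(P,(.563,-.121),.120,.06);circ(P,(.563,-.121),.145,.03)
E
```

```text
t 8.03 tcp [ 0.5645 -0.1217  0.1857] F [ 1.6 -1.5 -4.1] shift [ -17.9 -242.1    2.3] turn [ 0.05 -0.41  0.01] gap 0.135
0.12 10484 circ [ 0.5658 -0.1224] 0.0501 z 0.1211
0.145 1602 circ [ 0.5659 -0.1221] 0.02 z 0.1468
```

Request:
move_arm(
  rows=[
    [0,0,0,-1,-12,0,1],
    [0,0,0,-3,-34,0,1],
    [0,0,0,-5,-60,0,1],
    [0,0,0,-7,-88,0,1],
    [0,0,0,-9,-116,0,1],
    [0,0,0,-11,-144,0,1],
    [0,0,0,-13,-172,0,1],
    [0,0,0,-15,-198,0,1],
    [0,0,0,-16,-220,0,1],
    [0,0,0,-17,-234,0,1],
    [0,0,0,-17.5,-240,0,1],
    [0,0,0,-17.5,-241.5,0,1],
  ],
)

```text
t: 9.08
tcp_pos: [0.6075, 0.118, 0.1808]
tool_rot: [0.992, -0.13, -0.001, 0.0]
force: [0.2, -0.4, -5.0]
finger_gap: 0.133
gripper_force: 78.3
```

Request:
move_arm(
  rows=[
    [0,0,0,0,0,0,1],
    [0,0,0,0,0,0,1],
    [0,0,0,0,0,0,1],
  ],
)

```text
t: 9.33
tcp_pos: [0.6081, 0.1154, 0.1818]
tool_rot: [0.991, -0.131, -0.0, 0.0]
force: [-0.6, -0.1, -4.0]
finger_gap: 0.134
gripper_force: 78.3
```

```bash
python3 - <<'E'
from h import *
shift([.6099,.1168,.183],-15); w=snap('wrist','w5.png');P=wcloud(w); c=(.61,.117)
circ(P,c,.119,.06);circ(P,c,.145,.03)
t=snap('top','t5.png');T=cloud(t);circ(T,c,.121,.06);circ(T,c,.146,.03);s=snap('scene','s5.png');S=cloud(s);circ(S,c,.12,.06);circ(S,c,.146,.03);circ(S,c,.072,.06)
cv2.imwrite('pics/s5c.png',cv2.resize(np.hstack([s['img'][120:240,190:330],w['img'][60:180,180:320]]),None,fx=2.8,fy=2.8)[:,:,::-1])
E
```

```text
t 9.33 tcp [0.6081 0.1154 0.1818] F [-0.6 -0.1 -4. ] shift [ 1.4 -1.8 -1.2] turn [ 0.03  0.03 -0.09] gap 0.134
0.119 10476 circ [0.6088 0.1143] 0.0501 z 0.117
0.145 1490 circ [0.6088 0.1146] 0.0201 z 0.143
0.121 433 circ [0.604  0.1149] 0.0487 z 0.1195
few 0.146
0.12 672 circ [0.606  0.1118] 0.0517 z 0.1191
0.146 109 circ [0.6065 0.1121] 0.0199 z 0.1447
0.072 105 circ [0.6054 0.1159] 0.042 z 0.0713
```

View pics/s5c.png

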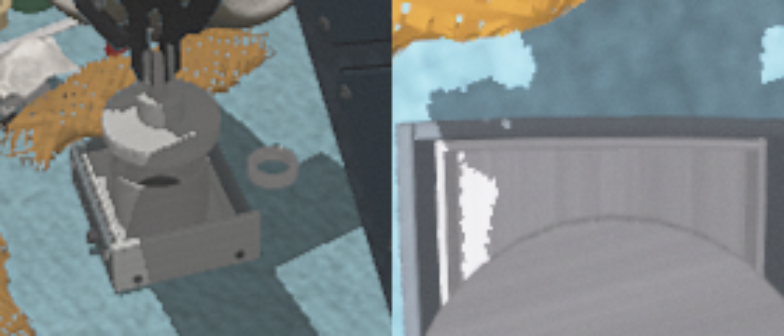

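The cover hangs above the pot at (160,125) in the left half, and the drawer is closed. It needs about +1.4 and −2 mm of correction, then lowering.

Request:
move_arm(
  rows=[
    [0,0,0,1.4,-2,0,1],
    [0,0,0,1.4,-2,3,1],
    [0,0,0,1.4,-2,8,1],
    [0,0,0,1.4,-2,14,1],
    [0,0,0,1.4,-2,19,1],
    [0,0,0,1.4,-2,23,1],
    [0,0,0,1.4,-2,27,1],
    [0,0,0,1.4,-2,30,1],
    [0,0,0,1.4,-2,33,1],
    [0,0,0,1.4,-2,36,1],
    [0,0,0,1.4,-2,36,1],
    [0,0,0,1.4,-2,36,1],
  ],
)

```text
t: 10.48
tcp_pos: [0.6101, 0.1183, 0.1458]
tool_rot: [0.991, -0.131, -0.0, 0.0]
force: [0.0, 0.4, -4.2]
finger_gap: 0.136
gripper_force: 78.4
```

```bash
python3 - <<'E'
from h import *
shift([.61,.117,.133],-15); w=snap('wrist');P=wcloud(w); c=(.61,.117)
for h in(.078,.082,.086): circ(P,c,h,.06,.003)
E
```

```text
t 10.48 tcp [0.6101 0.1183 0.1458] F [ 0.   0.4 -4.2] shift [ 0.2  1.3 12.8] turn [ 0.    0.01 -0.  ] gap 0.136
0.078 5450 circ [0.6107 0.1173] 0.0501 z 0.0805
0.082 10419 circ [0.6105 0.1173] 0.05 z 0.081
0.086 143 circ [0.6113 0.1013] 0.0353 z 0.0858
```

Request:
move_arm(
  rows=[
    [0,0,0,0,1,2,1],
    [0,0,0,0,1,4,1],
    [0,0,0,0,1,6,1],
    [0,0,0,0,1,8,1],
    [0,0,0,0,1,9.5,1],
    [0,0,0,0,1,11,1],
    [0,0,0,0,1,12,1],
    [0,0,0,0,1,12.5,1],
    [0,0,0,0,1,12.5,1],
  ],
)

```text
t: 11.28
tcp_pos: [0.61, 0.1173, 0.1334]
tool_rot: [0.991, -0.131, 0.0, 0.0]
force: [0.6, 0.6, -2.4]
finger_gap: 0.135
gripper_force: 78.6
```

```bash
python3 - <<'E'
from h import *
shift([.61,.117,.133],-15); w=snap('wrist');P=wcloud(w); c=(.61,.117)
for h in(.074,.078): circ(P,c,h,.06,.003)
E
```

```text
t 11.28 tcp [0.61   0.1173 0.1334] F [ 0.6  0.6 -2.4] shift [0.1 0.3 0.4] turn [ 0.   -0.01  0.  ] gap 0.135
0.074 11108 circ [0.6106 0.1163] 0.0502 z 0.0748
0.078 4340 circ [0.6106 0.1164] 0.0495 z 0.0754
```

Request:
move_arm(
  rows=[
    [0,0,0,0,0,0.6,1],
    [0,0,0,0,0,1.2,1],
    [0,0,0,0,0,1.6,1],
    [0,0,0,0,0,1.6,1],
  ],
)

```text
t: 11.67
tcp_pos: [0.61, 0.1172, 0.1326]
tool_rot: [0.991, -0.131, 0.0, 0.0]
force: [-1.3, -1.1, 3.6]
finger_gap: 0.133
gripper_force: 79.4
```

Request:
move_arm(
  rows=[
    [0,0,0,0,0,0,0.75],
    [0,0,0,0,0,0,0.6],
    [0,0,0,0,0,0,0.3],
    [0,0,0,0,0,0,0.3],
    [0,0,0,0,0,0,0.3],
    [0,0,0,0,0,0,0.3],
    [0,0,0,0,0,0,0.3],
  ],
)

```text
t: 12.25
tcp_pos: [0.6099, 0.1174, 0.1317]
tool_rot: [0.991, -0.131, 0.0, -0.0]
force: [-0.1, -0.7, 0.2]
finger_gap: 0.7
gripper_force: 0.0
```

```bash
python3 - <<'E'
from h import *
shift([.61,.117,.105],-15); w=snap('wrist','w6.png');P=wcloud(w); c=(.61,.117)
for h,r in((.076,.06),(.101,.03),(.131,.015)): circ(P,c,h,r,.003)
s=snap('scene','s6.png');S=cloud(s)
for h,r in((.076,.06),(.101,.03),(.131,.015)): circ(S,c,h,r,.003)
cv2.imwrite('pics/w6c.png',cv2.resize(np.hstack([s['img'][120:240,190:310],w['img'][100:340,140:380][::2,::2]]),None,fx=3,fy=3)[:,:,::-1])
E
```

```text
t 12.25 tcp [0.6099 0.1174 0.1317] F [-0.1 -0.7  0.2] shift [ 0.2  0.4 26.7] turn [-0. -0. -0.] gap 0.7
0.076 12555 circ [0.6104 0.1165] 0.05 z 0.0748
0.101 2532 circ [0.6105 0.1165] 0.0203 z 0.1007
0.131 683 circ [0.6089 0.1191] 0.0067 z 0.1306
0.076 616 circ [0.6084 0.1129] 0.0518 z 0.0763
0.101 108 circ [0.6085 0.1128] 0.0219 z 0.1019
0.131 21 circ [0.6075 0.1166] 0.0074 z 0.1316
```

View pics/w6c.png

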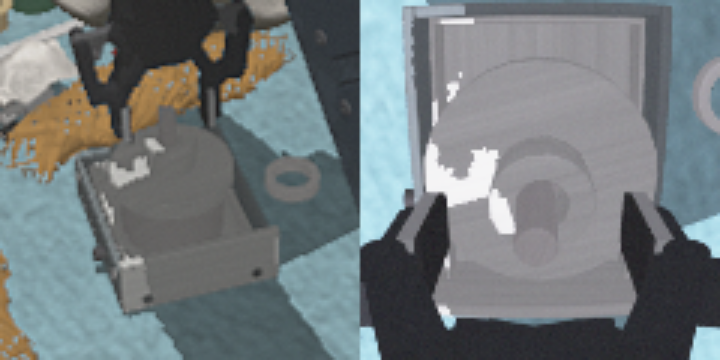

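Left half: the cover sits on the pot in the closed drawer. Right half: the collar (about (545,190)) lies between the pads, and the stem top is at (537,245). The heights 0.076, 0.102 and 0.132 all match seated. The stem is about 3 mm off the collar's axis, so I'll centre the cover on it before lifting.

Request:
move_arm(
  rows=[
    [0,0,0,0.5,0.5,5,0.3],
    [0,0,0,0.5,0.5,11,0.3],
    [0,0,0,0.5,0.5,16,0.3],
    [0,0,0,0.5,0.5,20,0.3],
    [0,0,0,0.5,0.5,23,0.3],
    [0,0,0,0.5,0.5,25,0.3],
    [0,0,0,0.5,0.5,27,0.3],
    [0,0,0,0.5,0.5,27,0.3],
    [0,0,0,0.5,0.5,27,0.3],
  ],
  squeeze=50,
)

```text
t: 13.1
tcp_pos: [0.6103, 0.1167, 0.1048]
tool_rot: [0.991, -0.131, 0.0, 0.0]
force: [0.9, -0.2, 0.0]
finger_gap: 0.7
gripper_force: 0.0
```

Request:
move_arm(
  rows=[
    [0,0,0,0,0,0,0.4],
    [0,0,0,0,0,0,0.48],
    [0,0,0,0,0,0,0.54],
    [0,0,0,0,0,0,0.6],
    [0,0,0,0,0,0,0.65],
    [0,0,0,0,0,0,0.65],
    [0,0,0,0,0,0,0.65],
  ],
  squeeze=50,
)

```text
t: 13.68
tcp_pos: [0.6105, 0.1165, 0.1054]
tool_rot: [0.991, -0.13, 0.0, 0.0]
force: [-0.8, -1.5, 4.4]
finger_gap: 0.44
gripper_force: 50.8
```

```bash
cat > chk.py <<'E'
from h import *
import sys; dz=float(sys.argv[1])
shift([.61,.117,.105],-15); w=snap('wrist','w7.png');P=wcloud(w); c=(.61,.117)
for h,r in((.075+dz,.06),(.100+dz,.03),(.131,.012)): circ(P,c,h,r,.003)
S=cloud(snap('scene'))
for h,r in((.131,.015),(.076+dz,.06)): circ(S,c,h,r,.003)
E
python3 chk.py 0
```

```text
t 13.68 tcp [0.6105 0.1165 0.1054] F [-0.8 -1.5  4.4] shift [-0.6 -0.3  0.4] turn [ 0.01 -0.05  0.01] gap 0.44
0.075 12592 circ [0.6108 0.1181] 0.0502 z 0.0748
0.1 3773 circ [0.6173 0.115 ] 0.0291 z 0.1007
0.131 927 circ [0.6106 0.1185] 0.0073 z 0.1306
0.131 23 circ [0.608  0.1165] 0.0077 z 0.1321
0.076 511 circ [0.6085 0.1154] 0.0515 z 0.0762
```

Request:
move_arm(
  rows=[
    [0,0,0,0,0,-0.5,0.65],
    [0,0,0,0,0,-1.5,0.65],
    [0,0,0,0,0,-3,0.65],
    [0,0,0,0,0,-5,0.65],
    [0,0,0,0,0,-5,0.65],
    [0,0,0,0,0,-5,0.65],
  ],
  squeeze=60,
)

```text
t: 14.28
tcp_pos: [0.6101, 0.1169, 0.1096]
tool_rot: [0.991, -0.131, -0.0, -0.0]
force: [-0.4, 0.4, -1.9]
finger_gap: 0.442
gripper_force: 60.3
```

```bash
python3 chk.py 0.005
```

```text
t 14.28 tcp [0.6101 0.1169 0.1096] F [-0.4  0.4 -1.9] shift [-0.1 -0.   4.6] turn [-0.    0.02  0.  ] gap 0.442
0.08 12790 circ [0.6108 0.1187] 0.0501 z 0.0788
0.10500000000000001 3711 circ [0.6172 0.115 ] 0.029 z 0.1047
0.131 857 circ [0.6112 0.1191] 0.0074 z 0.1307
0.131 24 circ [0.6086 0.116 ] 0.007 z 0.1322
0.081 523 circ [0.607  0.1172] 0.0514 z 0.0806
```

Request:
move_arm(
  rows=[
    [0,0,0,0,0,-2,0.65],
    [0,0,0,0,0,-5,0.65],
    [0,0,0,0,0,-9,0.65],
    [0,0,0,0,0,-14,0.65],
    [0,0,0,0,0,-19,0.65],
    [0,0,0,0,0,-24,0.65],
    [0,0,0,0,0,-29,0.65],
    [0,0,0,0,0,-34,0.65],
    [0,0,0,0,0,-39,0.65],
    [0,0,0,0,0,-44,0.65],
    [0,0,0,0,0,-49,0.65],
    [0,0,0,0,0,-54,0.65],
  ],
)

```text
t: 15.38
tcp_pos: [0.6102, 0.1168, 0.1643]
tool_rot: [0.991, -0.131, -0.0, -0.0]
force: [0.2, -0.3, -2.9]
finger_gap: 0.442
gripper_force: 60.3
```

Request:
move_arm(
  rows=[
    [0,0,0,0,0,-5,0.65],
    [0,0,0,0,0,-10,0.65],
    [0,0,0,0,0,-15,0.65],
    [0,0,0,0,0,-20,0.65],
    [0,0,0,0,0,-25,0.65],
    [0,0,0,0,0,-31,0.65],
    [0,0,0,0,0,-37,0.65],
    [0,0,0,0,0,-43,0.65],
    [0,0,0,0,0,-48,0.65],
    [0,0,0,0,0,-52,0.65],
    [0,0,0,0,0,-54,0.65],
    [0,0,0,0,0,-55,0.65],
  ],
)

```text
t: 16.38
tcp_pos: [0.6104, 0.1168, 0.2192]
tool_rot: [0.991, -0.131, 0.0, -0.0]
force: [-0.6, 0.2, -3.0]
finger_gap: 0.444
gripper_force: 60.3
```

Request:
move_arm(
  rows=[
    [0,0,0,0,0,0,0.65],
    [0,0,0,0,0,0,0.65],
    [0,0,0,0,0,0,0.65],
    [0,0,0,0,0,0,0.65],
    [0,0,0,0,0,0,0.65],
    [0,0,0,0,0,0,0.65],
  ],
)

```text
t: 16.88
tcp_pos: [0.6102, 0.1168, 0.2186]
tool_rot: [0.991, -0.131, -0.0, 0.0]
force: [-0.1, 0.5, -3.1]
finger_gap: 0.44
gripper_force: 60.3
```

```bash
python3 - <<'E'
from h import *
shift([.61,.117,.215],-15);S0=snap('scene','s8.png');S=cloud(S0);c=(.61,.115)
circ(S,c,.131,.015); circ(S,c,.186,.06)
P=wcloud(snap('wrist')).reshape(-1,3); q=P[(abs(P[:,2]-.185)<.006)&(np.hypot(P[:,0]-.61,P[:,1]-.117)<.06)]
print(np.linalg.lstsq(np.c_[q[:,:2],np.ones(len(q))],q[:,2],rcond=None)[0],np.median(q[:,2]))
p=S.reshape(-1,3);print('lid disc/stem',p[(abs(p[:,2]-.065)<.003)&(np.hypot(p[:,0]-.609,p[:,1]-.114)<.03)].shape)
pot(S0,(.608,.114))
cv2.imwrite('pics/s8c.png',cv2.resize(S0['img'][70:230,180:340],None,fx=3.7,fy=3.7)[:,:,::-1])
E
```

```text
t 16.88 tcp [0.6102 0.1168 0.2186] F [-0.1  0.5 -3.1] shift [-0.2 -0.2  3.6] turn [ 0.    0.02 -0.  ] gap 0.44
0.131 18 circ [0.6078 0.1155] 0.0062 z 0.1311
0.186 447 circ [0.6075 0.1157] 0.0513 z 0.1887
[-0.00254593  0.00156626  0.1892746 ] 0.1878947385125834
lid disc/stem (255, 3)
pot [0.6097 0.1142] panel yaw 74.87 panel x [-0.0874 -0.0769] y [-0.0617  0.0615] back x [0.066  0.1379]
```

View pics/s8c.png

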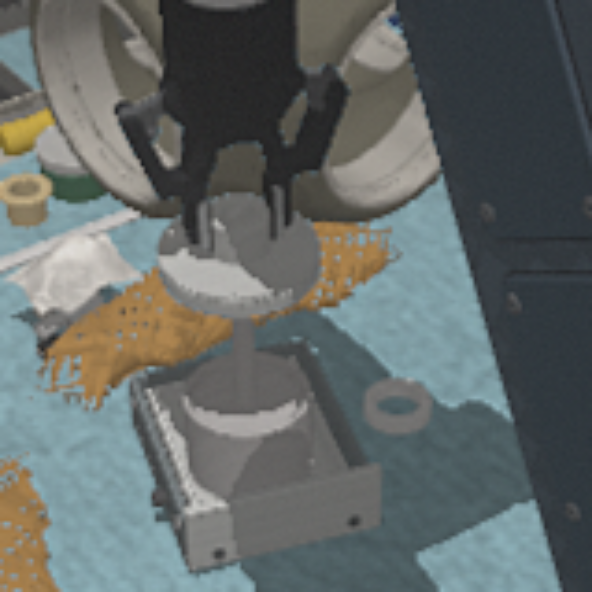

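The cover is held level at (240,255), and its edge is about 41 mm above the stem top. The dust lid sits in the pot with its stem upright at (243,350), the drawer is closed and the race has not moved.

```bash
python3 -c "
from station import order; print(order.sign_off())"
```

```text
the job is handed in; nothing more can be done
None
```

I've handed in the job: the drawer is home, the dust lid is seated on the pot, and the gripper holds the cover level, about 41 mm clear above the dust lid's stem; the sign-off returned no verdict.

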